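# Vent the cold frame

### The job

Air the little cold frame: lift the ring-shaped steel weight straight up off the peg on its shut lid and set it down gently, lying flat, in the saucer. Then raise the lid to 35 degrees from shut and finish while still holding it there, because it falls shut when let go. Do not disturb the white pot, the trowel or the dibber that lie nearby.

Things in the scene. Friction and masses are not known exactly. Their poses are not given: they have to be found in the camera images.
- frame: miniature cold frame, fixed to the bench: open wooden box 220 mm (its x) by 270 mm (its y) by 110 mm high with clay pots inside; origin at the centre of its underside, z up, its -x side (robot's side) carries the lid's handle, its +x side the hinge
- lid (a joint): angle of the glazed wooden lid in rad: 0 shut, growing as its robot-side edge rises, stop at 1.4; 35 degrees is 0.61. The lid weighs about 0.5 kg, has a nearly free hinge and falls shut from any angle. It is 224 mm from hinge to front edge, 280 mm wide, 16 mm thick; its top lies 127 mm above the bench when shut
- lid_hinge (a point): middle of the hinge line, which runs along the frame's y at frame x = +110 mm, 110 mm above the bench
- lid_bar (a point): middle of the lid's handle, a round steel bar 12 mm thick and 100 mm long, parallel to the hinge, on two 12 mm legs near the lid's robot-side edge. This point lies on the bar's axis: with the lid shut it is 205 mm from the hinge line towards the frame's -x, 51 mm above the hinge line, 34 mm above the lid's top. It moves with the lid
- lid_peg (a point): tip of the steel peg, 14 mm thick, that stands 50 mm tall on the middle of the lid (100 mm from the hinge line, 105 mm from the handle bar). It moves with the lid
- weight: loose steel ring, 60 mm outer diameter, 21 mm hole, 30 mm high, about 0.35 to 0.6 kg; it starts lying on the lid with the peg through its hole; origin at the centre of its underside, z along its axis
- saucer: loose ceramic saucer, round, 170 mm across the rim, 20 mm high, flat inner floor about 120 mm across and 6 mm above the bench; origin at the centre of its underside. It stands on the other side (left or right) of the bench from the cold frame
- pot: open white plastic plant pot, rim 90 mm wide, 85 mm tall, standing about 160 mm beyond the saucer; a bystander, origin at its underside
- trowel: aluminium garden trowel with a wooden handle, 260 mm long, lying near the saucer on the robot's side of it; a bystander, origin at its underside
- dibber: wooden dibber with a T handle and a metal point, 180 mm long, 24 mm thick, lying between the cold frame and the saucer; a bystander, origin at its underside
Mind the look-alikes: they are no part of the job. Of the things like the weight, leave any that is pink; of the rest the larger one is meant.

How it is judged:
On the way, in this order (a step that is already met when the one before it is completed fails the run):
1. the weight is lifted clear above the peg while the lid is shut (z of weight in the frame of frame above 0.18 m and value of joint lid below 0.06 rad), for 0.1 s.
2. the weight lies flat in the saucer, let go, while the lid is shut (horizontal distance between weight and saucer below 0.04 m and z of weight in the frame of saucer between 0.002 and 0.012 m and angle between weight's own z axis and vertical below 0.12 rad and contact force between weight and the fingers below 0.1 N and value of joint lid below 0.06 rad), for 0.2 s.
At the end, for the whole second after the job is handed in: the lid is held still by the gripper's fingers at 35 degrees, give or take 5, and the weight rests flat and let go in the saucer, its centre within 40 mm of the saucer's (value of joint lid between 0.523598 and 0.698131 rad and velocity of joint lid between -0.1 and 0.1 rad/s and contact force between frame and the fingers above 0.5 N and horizontal distance between weight and saucer below 0.04 m and z of weight in the frame of saucer between 0.002 and 0.012 m and angle between weight's own z axis and vertical below 0.12 rad and contact force between weight and the fingers below 0.1 N and linear speed of weight below 0.03 m/s); the arm keeps its last pose, push and grip.
It fails at once if the lid is raised with the weight still on its peg (value of joint lid above 0.12 rad and distance between weight and lid_peg below 0.06 m).
It fails at once if the weight is dropped (falls free for more than about 2 cm) (linear speed of weight above 0.65 m/s and contact force between weight and the fingers below 0.05 N).
It fails at once if a bystander is shifted by more than 3 cm (distance of any of pot, trowel, dibber from where it was at the start of the episode above 0.03 m).
It also fails if it takes over 54 s, if anything falls off the work surface, if the arm or the gripper's body presses on something with over 40 N, if the wrist force passes 120 N, or if a joint passes its speed limit or range.

### The arm

A 7-joint arm with a two-finger parallel gripper is mounted at the origin on the work surface. World frame = base frame: x ahead of the robot, y to its left, z up, the work surface at z = 0. Lengths are in m, angles in rad, forces in N, time in s.
With the tool pointing down it reaches from about 0.425 to 0.875 m from the base axis. Payload 4.7 kg.
Tool frame: the origin (TCP) lies at the very end of the fingers, on their centre line; the grasp point (between the pads) lies 19 mm behind it; z points along the fingers, y is the line along which they close (so a half turn about z gives the same grasp; the last joint's range is limited). The gripper opens to 87 mm and grips with 3 to 60 N. Pads are 19 mm wide; open, the fingers measure 117 mm over their backs; the gripper's body (75 mm by 190 mm) begins 51 mm behind the grasp point.
Start: joints at [-1.316, 0.321, -0.07, 1.45, 0.023, 1.371, -0.057], TCP at [0.155, 0.631, 0.223] pointing down, gripper open.
Joint ranges: [-2.86, 2.86], [-0.3, 2.09], [-1.38, 1.24], [0.06, 2.45], [-1.56, 4.7], [0.09, 2.05], [-2.69, 2.69]. Speed limits (rad/s): [2.57, 2.57, 3.14, 3.14, 3.14, 3.14, 3.14].

### API

Orientations are given as a rotation vector (axis times angle).
In Python, from bench import ctrl, vision gives the robot as it stands.
- The arm moves only by the tool jog_arm, never from a script. Its argument "increments" is a list of rows, each an object of numbers: "tx", "ty", "tz": the shift along the tool's x, y, z in mm; "wx", "wy", "wz": the turn, a rotation vector about the tool's x, y, z in rad; "gripper": the opening, from 0 (shut) to 1 (fully open). In form: [{"tx": .., "ty": .., "tz": .., "wx": .., "wy": .., "wz": .., "gripper": ..}, ...]. A call has exactly 5 rows; each row is the pose to reach, as a shift and turn from the pose commanded when the call began, along the tool's axes at that moment; what a row does not reach only later rows make up. A row lasts 1/12 s, in which the tool goes at most 41.7 mm and 7.16 degrees, less where a joint would pass 70% of its speed; a pose out of reach is approached as far as the arm can. A call with a gripper value outside its range is refused whole. The fingers move at their own pace and stop on an object; "grip_force" is the grip in N (left out, the last holds). Time passes only in rows, so rows that repeat a pose let the fingers close, or fill a call up. It gives the time, the measured TCP pose, the force, the opening and the grip force at its end, in the units of the state.
- ctrl.get_state(): the state, without advancing time (a new reading comes with each control period).
- vision.get_image(name): name is "scene" or "top"; returns a dict with "color" (480x640x3 uint8, blue, green, red), "fx", "fy", "cx", "cy" (pixels), "extrinsics" (4x4, takes a point from world to camera coordinates). Camera axes: x right, y down, z forward; pixel columns grow to the right and rows downward; lengths in m; the calibration is good to about 2 mm. A picture is of the moment at which its call begins. There is no depth.
- ctrl.close_job(): hands the job in; it is judged then, once.
Trained networks look in the newest picture that a camera, given by its name, has taken for a name from the list of things; names that differ only in an ending like _2 or _b are one class to them, and where a whole thing is asked for, a point or a joint stands for the part that bears it (a point fixed in the world has none). Each returns a list of dicts, best first, with "conf" (0 to 1); they miss things now and then, are a little off and sometimes report something else, mostly with a low value. They report only what shows in the picture. A call takes as long as a camera call. They do not tell look-alikes from the thing itself.
- vision.spot_in(camera, thing): "bbox" ([left, top, right, bottom] in pixels, round what is visible of it).
The state is a dict: "time": time; "joint_positions": joint angles; "qd": joint speeds; "joint_torque": joint torques, N m; "position": TCP position; "tool_rot": TCP orientation; "ft_force": force on the tool from outside, world axes, zero at the start; "torque": the same for the moment, N m; "grip_width": opening from 0.0 (shut) to 1.0 (fully open); "grip_force": force on a finger pad.
Only numpy, scipy, OpenCV 4.12 (cv2) and the standard library are available. Lean on these libraries where they do the work, as an engineer would, in place of code of your own. Each camera call takes 0.05 s, during which the arm holds its last target. There are 200 camera calls.

## Working session

There is one attempt and no reset: what is moved stays moved. The work goes in short steps, Python scripts to look and compute and a tool call to move; the robot and the scene stay as the last step left them, time stands still between calls to the robot, and variables do not carry over. Pictures are saved under pics/ and viewed, at most 10 in all, crops included, and the job is handed in when it is done.

Besides the shell and the picture viewer there is one more tool, called as name(argument=value, ...), one argument or row to a line, values as JSON. jog_arm: Moves the arm, as the interface text tells. Its arguments: {"type":"object","properties":{"increments":{"type":"array"},"grip_force":{"type":"number"}},"required":["increments"]}

```bash
mkdir -p pics; ls; cat > h.py <<'E'
import numpy as np, cv2
from scipy.spatial.transform import Rotation as R
from bench import ctrl, vision
def ray(im,u,v):
    E=np.array(im["extrinsics"]);Rm=E[:3,:3];c=-Rm.T@E[:3,3]
    d=Rm.T@np.array([(u-im["cx"])/im["fx"],(v-im["cy"])/im["fy"],1]);return c,d
def at_z(im,u,v,z):
    c,d=ray(im,u,v);return c+d*(z-c[2])/d[2]
def proj(im,p):
    E=np.array(im["extrinsics"]);q=E[:3,:3]@np.array(p)+E[:3,3]
    return np.array([im["fx"]*q[0]/q[2]+im["cx"],im["fy"]*q[1]/q[2]+im["cy"]])
E
python3 - <<'E'
from h import *
for n in("scene","top"):
    im=vision.get_image(n);cv2.imwrite(f"pics/{n}0.png",im["color"]);print(n,ray(im,320,240))
    for t in("frame","lid","weight","saucer","pot","trowel","dibber"):
        print(n,t,[(np.round(d["bbox"]).tolist(),round(d["conf"],2)) for d in vision.spot_in(n,t)])
s=ctrl.get_state();print(s)
E
```

```text
pics
scene (array([ 1.48472035, -0.17172811,  0.88337197]), array([-0.75609862,  0.13430734, -0.64062968]))
scene frame [([145.0, 211.0, 303.0, 358.0], 0.56), ([146.0, 213.0, 304.0, 320.0], 0.41), ([401.0, 232.0, 473.0, 274.0], 0.41)]
scene lid [([147.0, 215.0, 301.0, 324.0], 0.97)]
scene weight [([206.0, 244.0, 238.0, 275.0], 0.8), ([400.0, 233.0, 472.0, 277.0], 0.41)]
scene saucer [([402.0, 232.0, 470.0, 276.0], 0.73)]
scene pot [([146.0, 215.0, 303.0, 321.0], 0.65), ([444.0, 266.0, 484.0, 316.0], 0.62)]
scene trowel [([380.0, 209.0, 472.0, 225.0], 0.93), ([146.0, 213.0, 303.0, 321.0], 0.38)]
scene dibber []
top (array([0.40363265, 0.01359037, 1.19354488]), array([ 0.1715661 , -0.02541106, -0.98501123]))
top frame [([347.0, 164.0, 513.0, 305.0], 0.69)]
top lid []
top weight [([382.0, 324.0, 412.0, 351.0], 0.93), ([417.0, 211.0, 446.0, 240.0], 0.83), ([428.0, 321.0, 449.0, 343.0], 0.75)]
top saucer [([140.0, 220.0, 222.0, 303.0], 0.9)]
top pot [([159.0, 152.0, 202.0, 198.0], 0.85)]
top trowel [([99.0, 307.0, 224.0, 348.0], 0.79), ([346.0, 163.0, 511.0, 302.0], 0.34), ([286.0, 236.0, 331.0, 326.0], 0.28)]
top dibber [([287.0, 237.0, 331.0, 328.0], 0.77), ([101.0, 307.0, 223.0, 348.0], 0.34)]
{'time': 0.8, 'joint_positions': array([-1.31590816,  0.32100716, -0.07013986,  1.45052152,  0.02262807,
        1.37081516, -0.05689673]), 'qd': array([-1.33175274e-03,  1.05869919e-03,  3.68184949e-05,  1.39397083e-04,
        1.66227841e-03, -4.08334215e-04,  2.16700335e-04]), 'joint_torque': array([ 3.62520914e-04, -4.91040516e+01, -4.02966281e-01, -3.12756801e+01,
       -6.37218403e-02,  3.36556917e-02,  2.17623773e-05]), 'position': array([0.15501572, 0.63124886, 0.22257138]), 'tool_rot': array([3.77205150e-01, 3.11879992e+00, 4.81914606e-05]), 'ft_force': array([-0.03681588, -0.51755146,  1.29717365]), 'torque': array([-0.02729983, -0.02275076,  0.01604488]), 'grip_force': 0.0, 'grip_width': 1.0004848373040918}
```

View pics/top0.png

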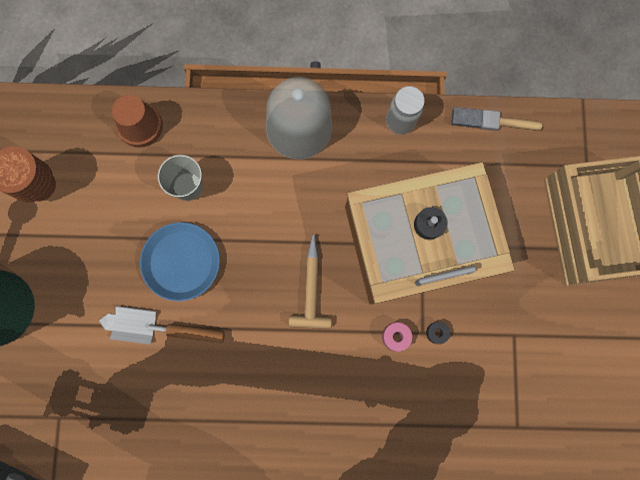

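View pics/scene0.png

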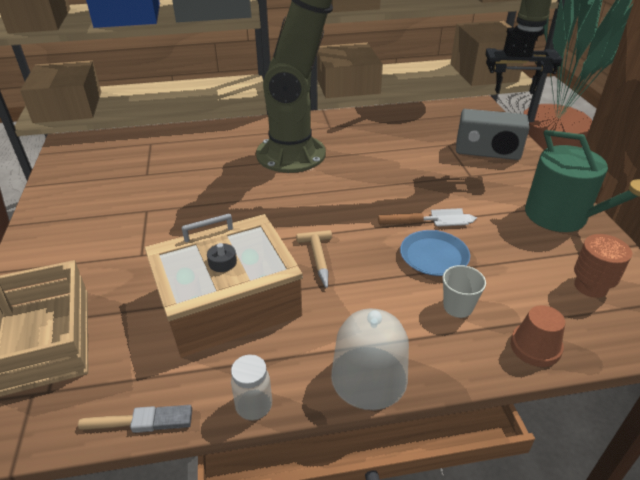

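```bash
python3 - <<'E'
from h import *
im=vision.get_image("top");np.set_printoptions(precision=4,suppress=True)
c=[at_z(im,u,v,.127) for u,v in((348,190),(485,164),(513,270),(374,302))]
print(c,np.mean(c,axis=0))
b=[at_z(im,u,v,.161) for u,v in((417,283),(476,269))];print("bar",b,np.mean(b,axis=0))
print("ring",at_z(im,431,222,.15)); print("pegtip",at_z(im,434,220,.177))
for n,p,z in(("saucer",(180.5,261.5),.015),("pot",(180,177),.08),("dib tip",(314,236),.012),("dibT",(310,322),.012),("trow",(165,327),.01)):
    q=at_z(im,*p,z);print(n,q,np.hypot(*q[:2]))
img=im["color"]; cv2.imwrite("pics/crop.png",cv2.resize(img[150:350,330:530],(600,600),interpolation=cv2.INTER_CUBIC))
E
```

```text
[array([ 0.6907, -0.0671,  0.127 ]), array([ 0.7512, -0.3397,  0.127 ]), array([ 0.5397, -0.388 ,  0.127 ]), array([ 0.4719, -0.1193,  0.127 ])] [ 0.6134 -0.2285  0.127 ]
bar [array([ 0.5068, -0.195 ,  0.161 ]), array([ 0.5356, -0.3058,  0.161 ])] [ 0.5212 -0.2504  0.161 ]
ring [ 0.6256 -0.225   0.15  ]
pegtip [ 0.6238 -0.2245  0.177 ]
saucer [0.5553 0.2784 0.015 ] 0.6212007874273706
pot [0.722  0.2753 0.08  ] 0.772682273993273
dib tip [ 0.6178 -0.0038  0.012 ] 0.6178565695696492
dibT [0.4344 0.0007 0.012 ] 0.434361394155547
trow [0.4172 0.3035 0.01  ] 0.5159582441313091
```

View pics/crop.png

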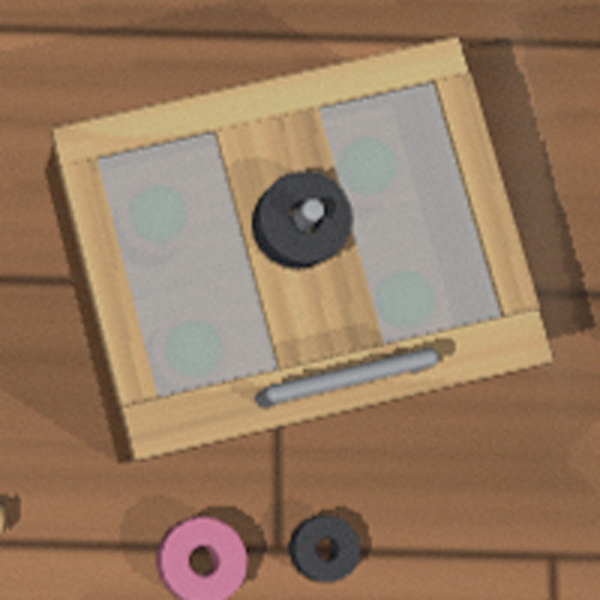

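The weight is the large black ring on the peg, at top-image pixel (431,223), and the peg tip is at (434,220). The other candidates are the pink ring at (398,337), which is excluded, and the smaller black ring at (439,332), which is about 23 px across against 33 px. The crop confirms the choice. I get frame yaw ≈13.5° and peg ≈(0.624,-0.226), which agrees with the bar position plus 105 mm.

```bash
cat > go.py <<'E'
import sys
from h import *
# target x y z (m), azimuth of tool y (deg), pointing down -> increments
x,y,z,az=map(float,sys.argv[1:5]); s=ctrl.get_state(); r=R.from_rotvec(s["tool_rot"])
a=np.radians(az); Y=np.array([np.cos(a),np.sin(a),0]); Z=np.array([0,0,-1.]); X=np.cross(Y,Z)
d=r.inv().apply(np.array([x,y,z])-s["position"])*1000
w=(r.inv()*R.from_matrix(np.c_[X,Y,Z])).as_rotvec()
print("t",s["time"],"pos",s["position"].round(4),"F",s["ft_force"].round(1),"grip",round(s["grip_width"],3),round(s["grip_force"],1),"q",s["joint_positions"].round(2))
print("mm",d.round(1),"w",w.round(3))
E
python3 go.py 0.625 -0.2255 0.26 13.5
```

```text
t 0.85 pos [0.155  0.6313 0.2226] F [-0.5 -0.2  1.8] grip 0.998 0.0 q [-1.32  0.32 -0.07  1.45  0.02  1.37 -0.06]
mm [-660.7 -720.   -37.5] w [ 0.    -0.     1.094]
```

jog_arm(
  increments=[
    {"tx": -661, "ty": -720, "tz": -37, "wz": 1.094, "gripper": 1},
    {"tx": -661, "ty": -720, "tz": -37, "wz": 1.094, "gripper": 1},
    {"tx": -661, "ty": -720, "tz": -37, "wz": 1.094, "gripper": 1},
    {"tx": -661, "ty": -720, "tz": -37, "wz": 1.094, "gripper": 1},
    {"tx": -661, "ty": -720, "tz": -37, "wz": 1.094, "gripper": 1},
  ],
)

```text
validation failed for argument at $.in...
```

```bash
python3 go.py 0.625 -0.2255 0.26 13.5
```

```text
t 0.85 pos [0.155  0.6313 0.2226] F [-0.5 -0.2  1.8] grip 0.998 0.0 q [-1.32  0.32 -0.07  1.45  0.02  1.37 -0.06]
mm [-660.7 -720.   -37.5] w [ 0.    -0.     1.094]
```

jog_arm(
  increments=[
    {"tx": -28, "ty": -30, "tz": -2, "wx": 0, "wy": 0, "wz": 0.12, "gripper": 1},
    {"tx": -56, "ty": -61, "tz": -4, "wx": 0, "wy": 0, "wz": 0.24, "gripper": 1},
    {"tx": -84, "ty": -91, "tz": -6, "wx": 0, "wy": 0, "wz": 0.36, "gripper": 1},
    {"tx": -112, "ty": -122, "tz": -8, "wx": 0, "wy": 0, "wz": 0.48, "gripper": 1},
    {"tx": -140, "ty": -152, "tz": -10, "wx": 0, "wy": 0, "wz": 0.6, "gripper": 1},
  ],
)

```text
time: 1.27
position: [0.2554, 0.4484, 0.2327]
tool_rot: [-1.29, -2.864, -0.001]
ft_force: [-0.0, 0.6, 0.3]
grip_width: 1.003
grip_force: 0.0
```

```bash
python3 go.py 0.625 -0.2255 0.26 13.5
```

```text
t 1.2667 pos [0.2554 0.4484 0.2327] F [-0.   0.6  0.3] grip 1.003 0.0 q [-1.18  0.03  0.07  1.77 -0.    1.34 -0.38]
mm [-749.6 -169.7  -27.5] w [ 0.    -0.     0.489]
```

jog_arm(
  increments=[
    {"tx": -200, "ty": -45, "tz": -10, "wx": 0, "wy": 0, "wz": 0.489, "gripper": 1},
    {"tx": -200, "ty": -45, "tz": -10, "wx": 0, "wy": 0, "wz": 0.489, "gripper": 1},
    {"tx": -200, "ty": -45, "tz": -10, "wx": 0, "wy": 0, "wz": 0.489, "gripper": 1},
    {"tx": -200, "ty": -45, "tz": -10, "wx": 0, "wy": 0, "wz": 0.489, "gripper": 1},
    {"tx": -200, "ty": -45, "tz": -10, "wx": 0, "wy": 0, "wz": 0.489, "gripper": 1},
  ],
)

```text
time: 1.68
position: [0.3555, 0.2689, 0.2431]
tool_rot: [-1.945, -2.467, -0.002]
ft_force: [1.0, 0.5, 0.8]
grip_width: 1.001
grip_force: 0.0
```

```bash
python3 go.py 0.625 -0.2255 0.26 13.5
```

```text
t 1.6833 pos [0.3555 0.2689 0.2431] F [1.  0.5 0.8] grip 1.001 0.0 q [-0.99 -0.14  0.26  1.9   0.04  1.37 -0.51]
mm [-543.6  146.7  -17.2] w [ 0.001 -0.001 -0.   ]
```

jog_arm(
  increments=[
    {"tx": -190, "ty": 52, "tz": -7, "wx": 0, "wy": 0, "wz": 0, "gripper": 1},
    {"tx": -190, "ty": 52, "tz": -7, "wx": 0, "wy": 0, "wz": 0, "gripper": 1},
    {"tx": -190, "ty": 52, "tz": -7, "wx": 0, "wy": 0, "wz": 0, "gripper": 1},
    {"tx": -190, "ty": 52, "tz": -7, "wx": 0, "wy": 0, "wz": 0, "gripper": 1},
    {"tx": -190, "ty": 52, "tz": -7, "wx": 0, "wy": 0, "wz": 0, "gripper": 1},
  ],
)

```text
time: 2.1
position: [0.4518, 0.0952, 0.2503]
tool_rot: [1.942, 2.468, 0.002]
ft_force: [0.4, 0.3, -0.3]
grip_width: 1.001
grip_force: 0.0
```

jog_arm(
  increments=[
    {"tx": -190, "ty": 52, "tz": -5, "wx": 0, "wy": 0, "wz": 0, "gripper": 1},
    {"tx": -190, "ty": 52, "tz": -5, "wx": 0, "wy": 0, "wz": 0, "gripper": 1},
    {"tx": -190, "ty": 52, "tz": -5, "wx": 0, "wy": 0, "wz": 0, "gripper": 1},
    {"tx": -190, "ty": 52, "tz": -5, "wx": 0, "wy": 0, "wz": 0, "gripper": 1},
    {"tx": -190, "ty": 52, "tz": -5, "wx": 0, "wy": 0, "wz": 0, "gripper": 1},
  ],
)

```text
time: 2.52
position: [0.5473, -0.0769, 0.2554]
tool_rot: [1.94, 2.468, 0.001]
ft_force: [-1.0, 0.0, -0.4]
grip_width: 0.999
grip_force: 0.0
```

```bash
python3 go.py 0.625 -0.2255 0.26 13.5
```

```text
t 2.5167 pos [ 0.5473 -0.0769  0.2554] F [-1.   0.  -0.4] grip 0.999 0.0 q [-0.62  0.11  0.78  1.67 -0.08  1.39  0.4 ]
mm [-162.7   40.4   -4.3] w [0.002 0.002 0.003]
```

jog_arm(
  increments=[
    {"tx": -40, "ty": 10, "tz": -1, "wx": 0, "wy": 0, "wz": 0, "gripper": 1},
    {"tx": -80, "ty": 20, "tz": -2, "wx": 0, "wy": 0, "wz": 0, "gripper": 1},
    {"tx": -120, "ty": 30, "tz": -4, "wx": 0, "wy": 0, "wz": 0, "gripper": 1},
    {"tx": -150, "ty": 37, "tz": -4, "wx": 0.002, "wy": 0.002, "wz": 0.003, "gripper": 1},
    {"tx": -163, "ty": 40, "tz": -4, "wx": 0.002, "wy": 0.002, "wz": 0.003, "gripper": 1},
  ],
)

```text
time: 2.93
position: [0.6243, -0.227, 0.258]
tool_rot: [-1.947, -2.464, 0.006]
ft_force: [-1.1, 0.8, -1.2]
grip_width: 0.998
grip_force: 0.0
```

```bash
python3 - <<'E'
from h import *
s=ctrl.get_state()
for n in("top","scene"):
    im=vision.get_image(n);p=s["position"];u=proj(im,p);print(n,"tcp px",u,"ring top px if at .625,-.2255:",proj(im,[.625,-.2255,.157]))
    print([(np.round(d["bbox"]).tolist(),round(d["conf"],2)) for d in vision.spot_in(n,"weight")])
    if n=="scene":
        g=proj(im,[.625,-.2255,.157]).astype(int);print(g)
        c=im["color"][g[1]-75:g[1]+75,g[0]-100:g[0]+100];cv2.imwrite("pics/s1.png",cv2.resize(c,(800,600),interpolation=cv2.INTER_CUBIC))
E
python3 go.py 0.625 -0.2255 0.135 13.5
```

```text
top tcp px [446.26359169 210.00907272] ring top px if at .625,-.2255: [432.07193186 221.5484887 ]
[([416.0, 208.0, 438.0, 237.0], 0.85)]
scene tcp px [214.69444924 211.58466485] ring top px if at .625,-.2255: [221.69703692 250.85368459]
[([205.0, 244.0, 237.0, 274.0], 0.75), ([379.0, 208.0, 474.0, 225.0], 0.39)]
[221 250]
t 3.1333 pos [ 0.6239 -0.2212  0.2582] F [0.3 0.5 0.1] grip 1.0 0.0 q [-0.3   0.42  0.83  1.39 -0.31  1.47  0.76]
mm [ -4.8   0.4 123.2] w [-0.003 -0.003  0.002]
```

View pics/s1.png

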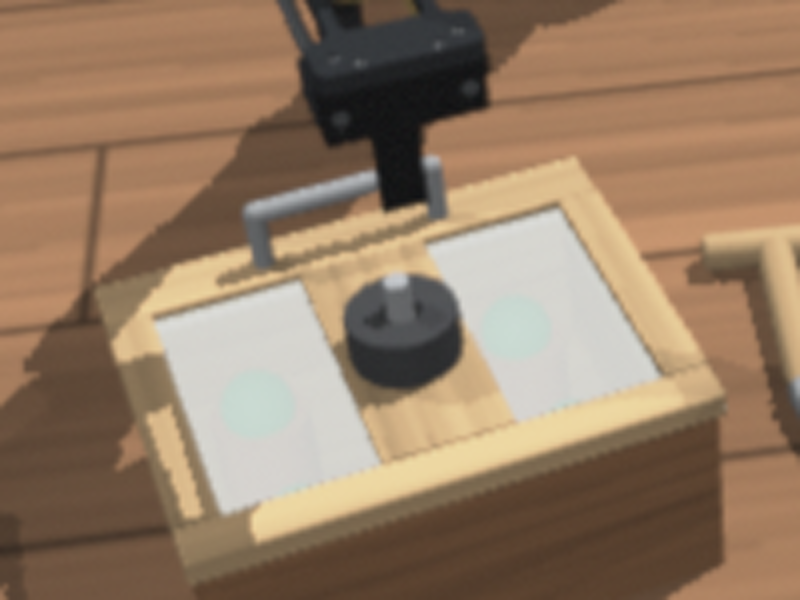

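The scene crop shows the ring around the peg: ring top centre at scene pixel (222,252) and peg tip at (220,245). Both match the position I estimated, within about 2 mm.

jog_arm(
  increments=[
    {"tx": -2, "ty": 0, "tz": 20, "wx": 0, "wy": 0, "wz": 0, "gripper": 1},
    {"tx": -4, "ty": 0, "tz": 50, "wx": 0, "wy": 0, "wz": 0, "gripper": 1},
    {"tx": -4, "ty": 0, "tz": 75, "wx": 0, "wy": 0, "wz": 0, "gripper": 1},
    {"tx": -4, "ty": 0, "tz": 84, "wx": 0, "wy": 0, "wz": 0, "gripper": 1},
    {"tx": -4, "ty": 0, "tz": 84, "wx": 0, "wy": 0, "wz": 0, "gripper": 1},
  ],
)

```text
time: 3.55
position: [0.6236, -0.2223, 0.1723]
tool_rot: [-1.934, -2.466, 0.001]
ft_force: [0.4, 0.3, -0.0]
grip_width: 1.001
grip_force: 0.0
```

```bash
python3 - <<'E'
from h import *
im=vision.get_image("scene"); print(at_z(im,220.3,245,.177),at_z(im,221.75,252,.157))
E
python3 go.py 0.6245 -0.2255 0.133 13.5
```

```text
[ 0.62981049 -0.2261247   0.177     ] [ 0.6286572  -0.22553123  0.157     ]
t 3.6 pos [ 0.6247 -0.2233  0.1744] F [0.1 0.1 0.7] grip 1.002 0.0 q [-0.29  0.47  0.81  1.5  -0.34  1.32  0.79]
mm [-2.2 -0.6 41.4] w [-0.002 -0.004  0.005]
```

jog_arm(
  increments=[
    {"tx": -1, "ty": 1, "tz": 15, "wx": 0, "wy": 0, "wz": 0, "gripper": 1},
    {"tx": -2, "ty": 1.5, "tz": 28, "wx": 0, "wy": 0, "wz": 0, "gripper": 1},
    {"tx": -2, "ty": 1.5, "tz": 36, "wx": 0, "wy": 0, "wz": 0, "gripper": 1},
    {"tx": -2, "ty": 1.5, "tz": 41, "wx": 0, "wy": 0, "wz": 0, "gripper": 1},
    {"tx": -2, "ty": 1.5, "tz": 41, "wx": 0, "wy": 0, "wz": 0, "gripper": 1},
  ],
)

```text
time: 4.02
position: [0.6259, -0.2266, 0.1321]
tool_rot: [-1.939, -2.466, 0.002]
ft_force: [-0.1, 0.5, 0.3]
grip_width: 0.999
grip_force: 0.0
```

jog_arm(
  increments=[
    {"tx": 0, "ty": 0, "tz": 0, "wx": 0, "wy": 0, "wz": 0, "gripper": 0.5},
    {"tx": 0, "ty": 0, "tz": 0, "wx": 0, "wy": 0, "wz": 0, "gripper": 0.5},
    {"tx": 0, "ty": 0, "tz": 0, "wx": 0, "wy": 0, "wz": 0, "gripper": 0.5},
    {"tx": 0, "ty": 0, "tz": 0, "wx": 0, "wy": 0, "wz": 0, "gripper": 0.5},
    {"tx": 0, "ty": 0, "tz": 0, "wx": 0, "wy": 0, "wz": 0, "gripper": 0.5},
  ],
  grip_force=30,
)

```text
time: 4.43
position: [0.6269, -0.2271, 0.134]
tool_rot: [-1.941, -2.468, -0.0]
ft_force: [0.3, -0.2, -0.0]
grip_width: 0.703
grip_force: 0.0
```

```bash
python3 go.py 0.6245 -0.2255 0.133 13.5
```

```text
t 4.4333 pos [ 0.6269 -0.2271  0.134 ] F [ 0.3 -0.2 -0. ] grip 0.703 0.0 q [-0.27  0.51  0.79  1.54 -0.37  1.26  0.81]
mm [ 2.1 -1.9  1. ] w [-0.001 -0.002  0.002]
```

jog_arm(
  increments=[
    {"tx": 0, "ty": 0, "tz": 0, "wx": 0, "wy": 0, "wz": 0, "gripper": 0.4},
    {"tx": 0, "ty": 0, "tz": 0, "wx": 0, "wy": 0, "wz": 0, "gripper": 0.4},
    {"tx": 0, "ty": 0, "tz": 0, "wx": 0, "wy": 0, "wz": 0, "gripper": 0.4},
    {"tx": 0, "ty": 0, "tz": 0, "wx": 0, "wy": 0, "wz": 0, "gripper": 0.4},
    {"tx": 0, "ty": 0, "tz": 0, "wx": 0, "wy": 0, "wz": 0, "gripper": 0.4},
  ],
  grip_force=30,
)

```text
time: 4.85
position: [0.627, -0.2271, 0.1339]
tool_rot: [-1.941, -2.468, -0.0]
ft_force: [1.1, -0.4, 1.8]
grip_width: 0.672
grip_force: 30.0
```

jog_arm(
  increments=[
    {"tx": 0, "ty": 0, "tz": -4, "wx": 0, "wy": 0, "wz": 0, "gripper": 0.4},
    {"tx": 0, "ty": 0, "tz": -9, "wx": 0, "wy": 0, "wz": 0, "gripper": 0.4},
    {"tx": 0, "ty": 0, "tz": -15, "wx": 0, "wy": 0, "wz": 0, "gripper": 0.4},
    {"tx": 0, "ty": 0, "tz": -22, "wx": 0, "wy": 0, "wz": 0, "gripper": 0.4},
    {"tx": 0, "ty": 0, "tz": -30, "wx": 0, "wy": 0, "wz": 0, "gripper": 0.4},
  ],
)

```text
time: 5.27
position: [0.6263, -0.2269, 0.1637]
tool_rot: [-1.94, -2.466, 0.001]
ft_force: [0.6, 0.2, -4.7]
grip_width: 0.676
grip_force: 30.0
```

```bash
python3 go.py 0.6265 -0.2265 0.250 13.5
```

```text
t 5.2667 pos [ 0.6263 -0.2269  0.1637] F [ 0.6  0.2 -4.7] grip 0.676 30.0 q [-0.28  0.48  0.8   1.51 -0.35  1.31  0.8 ]
mm [  0.6   0.1 -86.3] w [-0.003 -0.003  0.002]
```

jog_arm(
  increments=[
    {"tx": 0, "ty": 0, "tz": -10, "wx": 0, "wy": 0, "wz": 0, "gripper": 0.4},
    {"tx": 0, "ty": 0, "tz": -25, "wx": 0, "wy": 0, "wz": 0, "gripper": 0.4},
    {"tx": 0, "ty": 0, "tz": -45, "wx": 0, "wy": 0, "wz": 0, "gripper": 0.4},
    {"tx": 0, "ty": 0, "tz": -65, "wx": 0, "wy": 0, "wz": 0, "gripper": 0.4},
    {"tx": 0, "ty": 0, "tz": -76, "wx": 0, "wy": 0, "wz": 0, "gripper": 0.4},
  ],
)

```text
time: 5.68
position: [0.6277, -0.2279, 0.243]
tool_rot: [1.942, 2.469, 0.002]
ft_force: [0.3, -1.3, -4.2]
grip_width: 0.673
grip_force: 30.0
```

jog_arm(
  increments=[
    {"tx": 0, "ty": 0, "tz": -76, "wx": 0, "wy": 0, "wz": 0, "gripper": 0.4},
    {"tx": 0, "ty": 0, "tz": 0, "wx": 0, "wy": 0, "wz": 0, "gripper": 0.4},
    {"tx": 0, "ty": 0, "tz": 0, "wx": 0, "wy": 0, "wz": 0, "gripper": 0.4},
    {"tx": 0, "ty": 0, "tz": 0, "wx": 0, "wy": 0, "wz": 0, "gripper": 0.4},
    {"tx": 0, "ty": 0, "tz": 0, "wx": 0, "wy": 0, "wz": 0, "gripper": 0.4},
  ],
)

```text
time: 6.1
position: [0.6269, -0.227, 0.2399]
tool_rot: [-1.94, -2.467, 0.0]
ft_force: [0.7, -0.4, -4.8]
grip_width: 0.675
grip_force: 30.0
```

```bash
python3 - <<'E'
from h import *
im=vision.get_image("scene");cv2.imwrite("pics/s2.png",im["color"])
print([(np.round(d["bbox"]).tolist(),round(d["conf"],2)) for d in vision.spot_in("scene","saucer")])
b=vision.spot_in("scene","saucer")[0]["bbox"];print(at_z(im,(b[0]+b[2])/2,(b[1]+b[3])/2,.012))
E
python3 go.py 0.5555 0.278 0.20 60
```

```text
[([399.0, 233.0, 470.0, 276.0], 0.9)]
[0.5608848  0.27669578 0.012     ]
t 6.25 pos [ 0.6273 -0.2275  0.2406] F [-0.3 -0.1 -4. ] grip 0.675 30.0 q [-0.29  0.44  0.83  1.4  -0.32  1.44  0.77]
mm [508.2  49.4  41.1] w [-0.    -0.001 -0.809]
```

View pics/s2.png

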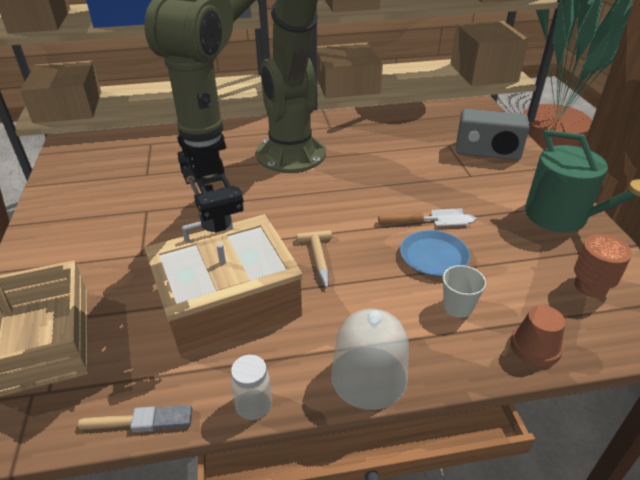

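The scene view shows the ring off the peg and in the gripper at about (215,215). The lid is shut with its peg bare at (221,252), and the saucer is at (435,254).

jog_arm(
  increments=[
    {"tx": 25, "ty": 2, "tz": 0, "wx": 0, "wy": 0, "wz": 0, "gripper": 0.4},
    {"tx": 62, "ty": 6, "tz": 0, "wx": 0, "wy": 0, "wz": 0, "gripper": 0.4},
    {"tx": 102, "ty": 10, "tz": 0, "wx": 0, "wy": 0, "wz": 0, "gripper": 0.4},
    {"tx": 142, "ty": 14, "tz": 0, "wx": 0, "wy": 0, "wz": 0, "gripper": 0.4},
    {"tx": 182, "ty": 18, "tz": 0, "wx": 0, "wy": 0, "wz": 0, "gripper": 0.4},
  ],
)

```text
time: 6.67
position: [0.6014, -0.0448, 0.2408]
tool_rot: [-1.942, -2.467, -0.002]
ft_force: [1.2, 1.0, -4.4]
grip_width: 0.673
grip_force: 30.0
```

jog_arm(
  increments=[
    {"tx": 40, "ty": 4, "tz": 3, "wx": 0, "wy": 0, "wz": -0.1, "gripper": 0.4},
    {"tx": 80, "ty": 8, "tz": 6, "wx": 0, "wy": 0, "wz": -0.2, "gripper": 0.4},
    {"tx": 120, "ty": 12, "tz": 10, "wx": 0, "wy": 0, "wz": -0.3, "gripper": 0.4},
    {"tx": 160, "ty": 16, "tz": 15, "wx": 0, "wy": 0, "wz": -0.4, "gripper": 0.4},
    {"tx": 200, "ty": 20, "tz": 20, "wx": 0, "wy": 0, "wz": -0.5, "gripper": 0.4},
  ],
)

```text
time: 7.08
position: [0.5737, 0.1547, 0.2214]
tool_rot: [-1.264, -2.875, -0.004]
ft_force: [1.0, 0.3, -5.2]
grip_width: 0.68
grip_force: 30.0
```

```bash
python3 go.py 0.558 0.2775 0.18 60
```

```text
t 7.0833 pos [0.5737 0.1547 0.2214] F [ 1.   0.3 -5.2] grip 0.68 30.0 q [-0.85  0.23  0.63  1.62 -0.14  1.34  0.55]
mm [101.   71.3  41.8] w [ 0.002 -0.002 -0.305]
```

jog_arm(
  increments=[
    {"tx": 32, "ty": 22, "tz": 12, "wx": 0, "wy": 0, "wz": -0.1, "gripper": 0.4},
    {"tx": 62, "ty": 44, "tz": 25, "wx": 0, "wy": 0, "wz": -0.2, "gripper": 0.4},
    {"tx": 86, "ty": 61, "tz": 36, "wx": 0.002, "wy": -0.002, "wz": -0.3, "gripper": 0.4},
    {"tx": 98, "ty": 69, "tz": 41, "wx": 0.002, "wy": -0.002, "wz": -0.305, "gripper": 0.4},
    {"tx": 101, "ty": 71, "tz": 42, "wx": 0.002, "wy": -0.002, "wz": -0.305, "gripper": 0.4},
  ],
)

```text
time: 7.5
position: [0.5562, 0.2802, 0.1773]
tool_rot: [-0.811, -3.031, 0.002]
ft_force: [-0.3, -0.0, -4.7]
grip_width: 0.676
grip_force: 30.0
```

```bash
python3 - <<'E'
from h import *
im=vision.get_image("top");b=vision.spot_in("top","saucer")[0]["bbox"];print(b)
E
python3 go.py 0.558 0.2775 0.05 60
```

```text
[142.1, 219.8, 221.4, 300.5]
t 7.6 pos [0.5584 0.2754 0.1787] F [-0.2 -1.2 -4.3] grip 0.675 30.0 q [-0.93  0.31  0.52  1.6  -0.16  1.28  0.66]
mm [  1.4   2.  128.6] w [-0.003 -0.    -0.005]
```

jog_arm(
  increments=[
    {"tx": 1, "ty": 1, "tz": 25, "wx": 0, "wy": 0, "wz": 0, "gripper": 0.4},
    {"tx": 1, "ty": 2, "tz": 60, "wx": 0, "wy": 0, "wz": 0, "gripper": 0.4},
    {"tx": 1, "ty": 2, "tz": 95, "wx": 0, "wy": 0, "wz": 0, "gripper": 0.4},
    {"tx": 1, "ty": 2, "tz": 122, "wx": 0, "wy": 0, "wz": 0, "gripper": 0.4},
    {"tx": 1, "ty": 2, "tz": 135, "wx": 0, "wy": 0, "wz": 0, "gripper": 0.4},
  ],
)

```text
time: 8.02
position: [0.5574, 0.2734, 0.0407]
tool_rot: [-0.826, -3.027, 0.01]
ft_force: [-0.4, -0.7, -5.3]
grip_width: 0.671
grip_force: 30.0
```

jog_arm(
  increments=[
    {"tx": 0, "ty": 0, "tz": 8, "wx": 0, "wy": 0, "wz": 0, "gripper": 0.4},
    {"tx": 0, "ty": 0, "tz": 14, "wx": 0, "wy": 0, "wz": 0, "gripper": 0.4},
    {"tx": 0, "ty": 0, "tz": 19, "wx": 0, "wy": 0, "wz": 0, "gripper": 0.4},
    {"tx": 0, "ty": 0, "tz": 23, "wx": 0, "wy": 0, "wz": 0, "gripper": 0.4},
    {"tx": 0, "ty": 0, "tz": 25, "wx": 0, "wy": 0, "wz": 0, "gripper": 0.4},
  ],
)

```text
time: 8.43
position: [0.5588, 0.2779, 0.0194]
tool_rot: [-0.82, -3.032, 0.001]
ft_force: [-0.5, -0.5, -5.0]
grip_width: 0.676
grip_force: 30.0
```

```bash
python3 go.py 0.558 0.2775 0.013 60
```

```text
t 8.4333 pos [0.5588 0.2779 0.0194] F [-0.5 -0.5 -5. ] grip 0.676 30.0 q [-0.89  0.47  0.48  1.74 -0.25  0.99  0.73]
mm [ 0.5 -0.8  6.4] w [-0.    -0.    -0.004]
```

jog_arm(
  increments=[
    {"tx": 0, "ty": 0, "tz": 1.5, "wx": 0, "wy": 0, "wz": 0, "gripper": 0.4},
    {"tx": 0, "ty": 0, "tz": 3, "wx": 0, "wy": 0, "wz": 0, "gripper": 0.4},
    {"tx": 0, "ty": 0, "tz": 4.5, "wx": 0, "wy": 0, "wz": 0, "gripper": 0.4},
    {"tx": 0, "ty": 0, "tz": 6, "wx": 0, "wy": 0, "wz": 0, "gripper": 0.4},
    {"tx": 0, "ty": 0, "tz": 6, "wx": 0, "wy": 0, "wz": 0, "gripper": 0.4},
  ],
)

```text
time: 8.85
position: [0.5582, 0.2778, 0.0129]
tool_rot: [-0.819, -3.032, 0.002]
ft_force: [0.3, -0.2, -2.1]
grip_width: 0.675
grip_force: 30.0
```

```bash
python3 go.py 0.558 0.2775 0.013 60
```

```text
t 8.85 pos [0.5582 0.2778 0.0129] F [ 0.3 -0.2 -2.1] grip 0.675 30.0 q [-0.89  0.48  0.48  1.74 -0.26  0.98  0.73]
mm [ 0.  -0.4 -0.1] w [-0.002 -0.001 -0.004]
```

jog_arm(
  increments=[
    {"tx": 0, "ty": 0, "tz": 0.5, "wx": 0, "wy": 0, "wz": 0, "gripper": 0.4},
    {"tx": 0, "ty": 0, "tz": 0.8, "wx": 0, "wy": 0, "wz": 0, "gripper": 0.4},
    {"tx": 0, "ty": 0, "tz": 0.8, "wx": 0, "wy": 0, "wz": 0, "gripper": 0.4},
    {"tx": 0, "ty": 0, "tz": 0.8, "wx": 0, "wy": 0, "wz": 0, "gripper": 0.84},
    {"tx": 0, "ty": 0, "tz": 0.8, "wx": 0, "wy": 0, "wz": 0, "gripper": 0.84},
  ],
)

```text
time: 9.27
position: [0.5589, 0.278, 0.0123]
tool_rot: [0.82, 3.033, -0.0]
ft_force: [0.5, -0.8, 0.6]
grip_width: 0.752
grip_force: 0.0
```

jog_arm(
  increments=[
    {"tx": 0, "ty": 0, "tz": 0, "wx": 0, "wy": 0, "wz": 0, "gripper": 0.84},
    {"tx": 0, "ty": 0, "tz": 0, "wx": 0, "wy": 0, "wz": 0, "gripper": 0.84},
    {"tx": 0, "ty": 0, "tz": 0, "wx": 0, "wy": 0, "wz": 0, "gripper": 0.84},
    {"tx": 0, "ty": 0, "tz": 0, "wx": 0, "wy": 0, "wz": 0, "gripper": 0.84},
    {"tx": 0, "ty": 0, "tz": 0, "wx": 0, "wy": 0, "wz": 0, "gripper": 0.84},
  ],
)

```text
time: 9.68
position: [0.558, 0.2776, 0.0116]
tool_rot: [-0.819, -3.031, 0.003]
ft_force: [0.6, -0.3, -0.3]
grip_width: 0.839
grip_force: 0.0
```

```bash
python3 go.py 0.558 0.2775 0.2 60
```

```text
t 9.6833 pos [0.558  0.2776 0.0116] F [ 0.6 -0.3 -0.3] grip 0.839 0.0 q [-0.89  0.48  0.48  1.75 -0.26  0.98  0.73]
mm [   0.2   -0.5 -188.4] w [-0.002 -0.001 -0.004]
```

Released. Next I'll rise straight up and check.

jog_arm(
  increments=[
    {"tx": 0, "ty": 0, "tz": -8, "wx": 0, "wy": 0, "wz": 0, "gripper": 0.84},
    {"tx": 0, "ty": 0, "tz": -22, "wx": 0, "wy": 0, "wz": 0, "gripper": 0.84},
    {"tx": 0, "ty": 0, "tz": -45, "wx": 0, "wy": 0, "wz": 0, "gripper": 0.84},
    {"tx": 0, "ty": 0, "tz": -80, "wx": 0, "wy": 0, "wz": 0, "gripper": 0.84},
    {"tx": 0, "ty": 0, "tz": -120, "wx": 0, "wy": 0, "wz": 0, "gripper": 0.84},
  ],
)

```text
time: 10.1
position: [0.5572, 0.2771, 0.1327]
tool_rot: [-0.819, -3.03, 0.006]
ft_force: [0.1, 0.3, 1.4]
grip_width: 0.839
grip_force: 0.0
```

jog_arm(
  increments=[
    {"tx": -20, "ty": -20, "tz": -40, "wx": 0, "wy": 0, "wz": 0.12, "gripper": 0.84},
    {"tx": -40, "ty": -30, "tz": -70, "wx": 0, "wy": 0, "wz": 0.24, "gripper": 0.7},
    {"tx": -75, "ty": -40, "tz": -80, "wx": 0, "wy": 0, "wz": 0.36, "gripper": 0.7},
    {"tx": -110, "ty": -55, "tz": -85, "wx": 0, "wy": 0, "wz": 0.48, "gripper": 0.7},
    {"tx": -145, "ty": -70, "tz": -90, "wx": 0, "wy": 0, "wz": 0.6, "gripper": 0.7},
  ],
)

```text
time: 10.52
position: [0.6499, 0.1438, 0.2254]
tool_rot: [1.684, 2.65, 0.003]
ft_force: [1.2, -0.2, -0.6]
grip_width: 0.716
grip_force: 0.0
```

```bash
python3 - <<'E'
from h import *
im=vision.get_image("scene");cv2.imwrite("pics/s3.png",cv2.resize(im["color"][180:330,140:540],(800,300)))
for n in("top","scene"):
  for t in("weight","saucer"):
    im=vision.get_image(n)
    for d in vision.spot_in(n,t)[:4]:
        b=d["bbox"];print(n,t,np.round(b),round(d["conf"],2),at_z(im,(b[0]+b[2])/2,(b[1]+b[3])/2,.022 if t=="weight" else .012).round(3))
E
python3 go.py 0.5225 -0.250 0.25 13.5
```

```text
top weight [426. 320. 446. 346.] 0.83 [ 0.417 -0.261  0.022]
top weight [381. 322. 412. 351.] 0.6 [ 0.408 -0.18   0.022]
top saucer [141. 235. 155. 285.] 0.67 [0.557 0.348 0.012]
scene weight [423. 242. 447. 267.] 0.63 [0.572 0.272 0.022]
scene saucer [400. 235. 470. 277.] 0.69 [0.566 0.276 0.012]
t 10.9667 pos [0.6476 0.1464 0.2217] F [ 0.   0.  -0.2] grip 0.697 0.0 q [-0.77  0.41  0.68  1.43 -0.26  1.39  0.37]
mm [-303.6 -284.   -27.9] w [-0.003 -0.001  0.211]
```

View pics/s3.png

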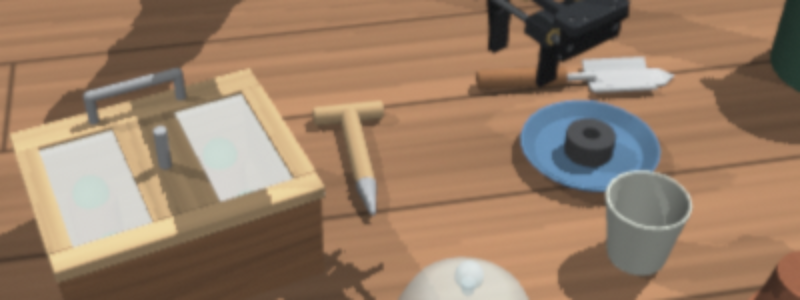

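The ring lies flat in the saucer's middle (scene ≈(435,251)), and the bystanders have not moved. Next is the handle bar.

jog_arm(
  increments=[
    {"tx": -140, "ty": -131, "tz": -13, "wx": 0, "wy": 0, "wz": 0.211, "gripper": 0.6},
    {"tx": -140, "ty": -131, "tz": -13, "wx": 0, "wy": 0, "wz": 0.211, "gripper": 0.6},
    {"tx": -140, "ty": -131, "tz": -13, "wx": 0, "wy": 0, "wz": 0.211, "gripper": 0.6},
    {"tx": -140, "ty": -131, "tz": -13, "wx": 0, "wy": 0, "wz": 0.211, "gripper": 0.6},
    {"tx": -140, "ty": -131, "tz": -13, "wx": 0, "wy": 0, "wz": 0.211, "gripper": 0.6},
  ],
)

```text
time: 11.38
position: [0.5883, -0.0427, 0.2357]
tool_rot: [-1.953, -2.461, 0.004]
ft_force: [-0.0, -1.7, 0.1]
grip_width: 0.604
grip_force: 0.0
```

```bash
python3 - <<'E'
from h import *
im=vision.get_image("scene")
b=np.array([at_z(im,*p,.161) for p in((184.5,226.5),(231.5,216))]);print(b.round(4),b.mean(0).round(4))
E
python3 go.py 0.5225 -0.250 0.25 13.5
```

```text
[[ 0.5336 -0.3019  0.161 ]
 [ 0.5143 -0.1991  0.161 ]] [ 0.524  -0.2505  0.161 ]
t 11.4333 pos [ 0.5872 -0.048   0.2365] F [-0.4 -4.9  0.6] grip 0.603 0.0 q [-0.66  0.23  0.82  1.61 -0.17  1.37  0.4 ]
mm [-182.7 -107.8  -12.6] w [-0.002  0.003 -0.013]
```

jog_arm(
  increments=[
    {"tx": -35, "ty": -20, "tz": -3, "wx": 0, "wy": 0, "wz": 0, "gripper": 0.6},
    {"tx": -70, "ty": -40, "tz": -6, "wx": 0, "wy": 0, "wz": 0, "gripper": 0.6},
    {"tx": -105, "ty": -60, "tz": -9, "wx": 0, "wy": 0, "wz": 0, "gripper": 0.6},
    {"tx": -140, "ty": -81, "tz": -11, "wx": 0, "wy": 0, "wz": 0, "gripper": 0.6},
    {"tx": -170, "ty": -99, "tz": -12, "wx": 0, "wy": 0, "wz": 0, "gripper": 0.6},
  ],
)

```text
time: 11.85
position: [0.5321, -0.2279, 0.248]
tool_rot: [-1.948, -2.465, 0.002]
ft_force: [0.6, -0.5, 0.7]
grip_width: 0.602
grip_force: 0.0
```

```bash
python3 go.py 0.523 -0.250 0.18 13.5
```

```text
t 11.85 pos [ 0.5321 -0.2279  0.248 ] F [ 0.6 -0.5  0.7] grip 0.602 0.0 q [-0.43  0.21  0.92  1.62 -0.17  1.39  0.74]
mm [-19.4 -13.9  68.1] w [-0.001  0.001 -0.003]
```

jog_arm(
  increments=[
    {"tx": -12, "ty": -9, "tz": 10, "wx": 0, "wy": 0, "wz": 0, "gripper": 0.6},
    {"tx": -19, "ty": -14, "tz": 25, "wx": 0, "wy": 0, "wz": 0, "gripper": 0.6},
    {"tx": -19, "ty": -14, "tz": 45, "wx": 0, "wy": 0, "wz": 0, "gripper": 0.6},
    {"tx": -19, "ty": -14, "tz": 62, "wx": 0, "wy": 0, "wz": 0, "gripper": 0.6},
    {"tx": -19, "ty": -14, "tz": 68, "wx": 0, "wy": 0, "wz": 0, "gripper": 0.6},
  ],
)

```text
time: 12.27
position: [0.5226, -0.2463, 0.177]
tool_rot: [-1.945, -2.462, 0.004]
ft_force: [-0.3, -0.3, -0.4]
grip_width: 0.598
grip_force: 0.0
```

```bash
python3 - <<'E'
from h import *
im=vision.get_image("scene");p=ctrl.get_state()["position"];print(proj(im,p))
cv2.imwrite("pics/s4.png",cv2.resize(im["color"][160:280,140:300],(640,480),interpolation=cv2.INTER_CUBIC))
E
python3 go.py 0.523 -0.250 0.144 13.5
```

```text
[209.22543531 214.81827657]
t 12.3167 pos [ 0.5225 -0.2463  0.1769] F [ 0.2  0.6 -0.1] grip 0.603 0.0 q [-0.38  0.27  0.91  1.72 -0.22  1.27  0.82]
mm [-3.8 -0.2 32.9] w [-0.006 -0.002 -0.002]
```

View pics/s4.png

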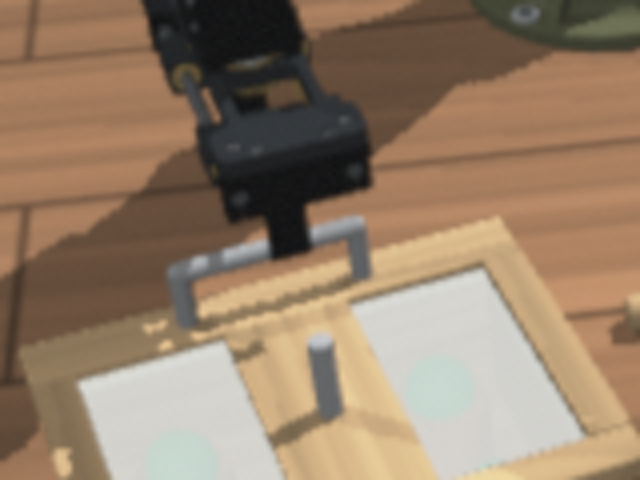

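The crop shows the fingers straddling the middle of the bar at about scene (211,220), with the bar running (184,227)–(231,216).

jog_arm(
  increments=[
    {"tx": -2, "ty": 0, "tz": 8, "wx": 0, "wy": 0, "wz": 0, "gripper": 0.6},
    {"tx": -3, "ty": 0, "tz": 18, "wx": 0, "wy": 0, "wz": 0, "gripper": 0.6},
    {"tx": -3, "ty": 0, "tz": 27, "wx": 0, "wy": 0, "wz": 0, "gripper": 0.6},
    {"tx": -3, "ty": 0, "tz": 34, "wx": 0, "wy": 0, "wz": 0, "gripper": 0.6},
    {"tx": -3, "ty": 0, "tz": 34, "wx": 0, "wy": 0, "wz": 0, "gripper": 0.6},
  ],
)

```text
time: 12.73
position: [0.5233, -0.2506, 0.1438]
tool_rot: [-1.947, -2.461, 0.005]
ft_force: [-0.8, 0.5, -0.2]
grip_width: 0.599
grip_force: 0.0
```

jog_arm(
  increments=[
    {"tx": 0, "ty": 0, "tz": 0, "wx": 0, "wy": 0, "wz": 0, "gripper": 0.0},
    {"tx": 0, "ty": 0, "tz": 0, "wx": 0, "wy": 0, "wz": 0, "gripper": 0.0},
    {"tx": 0, "ty": 0, "tz": 0, "wx": 0, "wy": 0, "wz": 0, "gripper": 0.0},
    {"tx": 0, "ty": 0, "tz": 0, "wx": 0, "wy": 0, "wz": 0, "gripper": 0.0},
    {"tx": 0, "ty": 0, "tz": 0, "wx": 0, "wy": 0, "wz": 0, "gripper": 0.0},
  ],
  grip_force=20,
)

```text
time: 13.15
position: [0.5243, -0.2513, 0.1458]
tool_rot: [-1.949, -2.464, 0.003]
ft_force: [-0.3, -0.1, 0.4]
grip_width: 0.31
grip_force: 0.0
```

jog_arm(
  increments=[
    {"tx": 0, "ty": 0, "tz": 0, "wx": 0, "wy": 0, "wz": 0, "gripper": 0.0},
    {"tx": 0, "ty": 0, "tz": 0, "wx": 0, "wy": 0, "wz": 0, "gripper": 0.0},
    {"tx": 0, "ty": 0, "tz": 0, "wx": 0, "wy": 0, "wz": 0, "gripper": 0.0},
    {"tx": 0, "ty": 0, "tz": 0, "wx": 0, "wy": 0, "wz": 0, "gripper": 0.0},
    {"tx": 0, "ty": 0, "tz": 0, "wx": 0, "wy": 0, "wz": 0, "gripper": 0.0},
  ],
)

```text
time: 13.57
position: [0.5249, -0.251, 0.1456]
tool_rot: [1.948, 2.464, -0.003]
ft_force: [3.2, -0.1, -1.1]
grip_width: 0.129
grip_force: 20.0
```

```bash
python3 go.py 0.523 -0.250 0.144 13.5; python3 - <<'E'
import numpy as np
# arc steps: displacement along frame x (tool y) and up (-tool z), mm
for a in range(0,37,5):
    t=np.radians(a);print(a,"ty",round(-205*np.cos(t)+51*np.sin(t)+205,1),"tz",round(-(205*np.sin(t)+51*np.cos(t)-51),1))
E
```

```text
t 13.5667 pos [ 0.5249 -0.251   0.1456] F [ 3.2 -0.1 -1.1] grip 0.129 20.0 q [-0.36  0.31  0.9   1.75 -0.26  1.21  0.85]
mm [ 1.4 -1.6  1.6] w [-0.001  0.001 -0.003]
0 ty 0.0 tz -0.0
5 ty 5.2 tz -17.7
10 ty 12.0 tz -34.8
15 ty 20.2 tz -51.3
20 ty 29.8 tz -67.0
25 ty 40.8 tz -81.9
30 ty 53.0 tz -95.7
35 ty 66.3 tz -108.4
```

jog_arm(
  increments=[
    {"tx": 0, "ty": 0.5, "tz": -3, "wx": 0, "wy": 0, "wz": 0, "gripper": 0},
    {"tx": 0, "ty": 2, "tz": -8, "wx": 0, "wy": 0, "wz": 0, "gripper": 0},
    {"tx": 0, "ty": 5, "tz": -17, "wx": 0, "wy": 0, "wz": 0, "gripper": 0},
    {"tx": 0, "ty": 8.4, "tz": -26, "wx": 0, "wy": 0, "wz": 0, "gripper": 0},
    {"tx": 0, "ty": 12, "tz": -35, "wx": 0, "wy": 0, "wz": 0, "gripper": 0},
  ],
)

```text
time: 13.98
position: [0.5361, -0.2481, 0.1804]
tool_rot: [-1.948, -2.463, 0.004]
ft_force: [5.4, -0.4, -5.8]
grip_width: 0.131
grip_force: 20.0
```

jog_arm(
  increments=[
    {"tx": 0, "ty": 3.2, "tz": -6.7, "wx": 0, "wy": 0, "wz": 0, "gripper": 0},
    {"tx": 0, "ty": 6.5, "tz": -13.2, "wx": 0, "wy": 0, "wz": 0, "gripper": 0},
    {"tx": 0, "ty": 10, "tz": -19.7, "wx": 0, "wy": 0, "wz": 0, "gripper": 0},
    {"tx": 0, "ty": 13.8, "tz": -26, "wx": 0, "wy": 0, "wz": 0, "gripper": 0},
    {"tx": 0, "ty": 17.8, "tz": -32.2, "wx": 0, "wy": 0, "wz": 0, "gripper": 0},
  ],
)

```text
time: 14.4
position: [0.5527, -0.2438, 0.2127]
tool_rot: [-1.947, -2.461, 0.004]
ft_force: [0.5, 0.4, -3.8]
grip_width: 0.129
grip_force: 20.0
```

```bash
python3 go.py 0.5539 -0.2447 0.2126 13.5
```

```text
t 14.4 pos [ 0.5527 -0.2438  0.2127] F [ 0.5  0.4 -3.8] grip 0.129 20.0 q [-0.37  0.31  0.91  1.61 -0.25  1.35  0.8 ]
mm [-1.2  1.   0.1] w [-0.004 -0.001 -0.004]
```

Everything tracks the arc, so I'll go on to 35°.

jog_arm(
  increments=[
    {"tx": 0, "ty": 4.2, "tz": -6, "wx": 0, "wy": 0, "wz": 0, "gripper": 0},
    {"tx": 0, "ty": 8.6, "tz": -12, "wx": 0, "wy": 0, "wz": 0, "gripper": 0},
    {"tx": 0, "ty": 13.3, "tz": -17.8, "wx": 0, "wy": 0, "wz": 0, "gripper": 0},
    {"tx": 0, "ty": 18.2, "tz": -23.4, "wx": 0, "wy": 0, "wz": 0, "gripper": 0},
    {"tx": 0, "ty": 23.2, "tz": -28.7, "wx": 0, "wy": 0, "wz": 0, "gripper": 0},
  ],
)

```text
time: 14.82
position: [0.5743, -0.2382, 0.2418]
tool_rot: [-1.946, -2.459, 0.005]
ft_force: [-5.5, 4.0, 1.6]
grip_width: 0.132
grip_force: 19.9
```

jog_arm(
  increments=[
    {"tx": 0, "ty": 4, "tz": -4, "wx": 0, "wy": 0, "wz": 0, "gripper": 0},
    {"tx": 0, "ty": 8, "tz": -8, "wx": 0, "wy": 0, "wz": 0, "gripper": 0},
    {"tx": 0, "ty": 11.5, "tz": -11, "wx": 0, "wy": 0, "wz": 0, "gripper": 0},
    {"tx": 0, "ty": 13.3, "tz": -12.7, "wx": 0, "wy": 0, "wz": 0, "gripper": 0},
    {"tx": 0, "ty": 13.3, "tz": -12.7, "wx": 0, "wy": 0, "wz": 0, "gripper": 0},
  ],
)

```text
time: 15.23
position: [0.5871, -0.2349, 0.2552]
tool_rot: [-1.946, -2.459, 0.005]
ft_force: [-8.8, 5.0, 4.4]
grip_width: 0.127
grip_force: 19.9
```

jog_arm(
  increments=[
    {"tx": 0, "ty": 0, "tz": 0, "wx": 0, "wy": 0, "wz": 0, "gripper": 0},
    {"tx": 0, "ty": 0, "tz": 0, "wx": 0, "wy": 0, "wz": 0, "gripper": 0},
    {"tx": 0, "ty": 0, "tz": 0, "wx": 0, "wy": 0, "wz": 0, "gripper": 0},
    {"tx": 0, "ty": 0, "tz": 0, "wx": 0, "wy": 0, "wz": 0, "gripper": 0},
    {"tx": 0, "ty": 0, "tz": 0, "wx": 0, "wy": 0, "wz": 0, "gripper": 0},
  ],
)

```text
time: 15.65
position: [0.5867, -0.235, 0.2548]
tool_rot: [-1.946, -2.458, 0.005]
ft_force: [-9.1, 5.3, 3.8]
grip_width: 0.128
grip_force: 19.9
```

```bash
python3 go.py 0.589 -0.235 0.254 13.5; python3 - <<'E'
from h import *
im=vision.get_image("scene")
cv2.imwrite("pics/s5.png",cv2.resize(im["color"][130:330,130:530],(800,400),interpolation=cv2.INTER_CUBIC))
# predicted peg tip and bar-side lid corners for angles
a0=np.radians(13.5);ex=np.array([np.cos(a0),np.sin(a0),0]);ey=np.array([-np.sin(a0),np.cos(a0),0]);B=np.array([.5235,-.2503,.161]);H=B+.205*ex-[0,0,.051]
for a in(30,35,40):
    t=np.radians(a);f=lambda r,h,y:(proj(im,H+ex*(-r*np.cos(t)+h*np.sin(t))+ey*y+np.array([0,0,r*np.sin(t)+h*np.cos(t)]))-[130,130])*2
    print(a,"peg",f(.1,.067,0).round(),"corners",f(.224,.017,.14).round(),f(.224,.017,-.14).round())
E
```

```text
t 15.65 pos [ 0.5867 -0.235   0.2548] F [-9.1  5.3  3.8] grip 0.128 19.9 q [-0.34  0.36  0.89  1.47 -0.28  1.45  0.79]
mm [-0.5  2.2  0.8] w [-0.006 -0.003 -0.004]
30 peg [189. 224.] corners [278. 105.] [ 15. 168.]
35 peg [191. 226.] corners [281.  98.] [ 13. 162.]
40 peg [194. 230.] corners [284.  92.] [ 12. 157.]
```

View pics/s5.png

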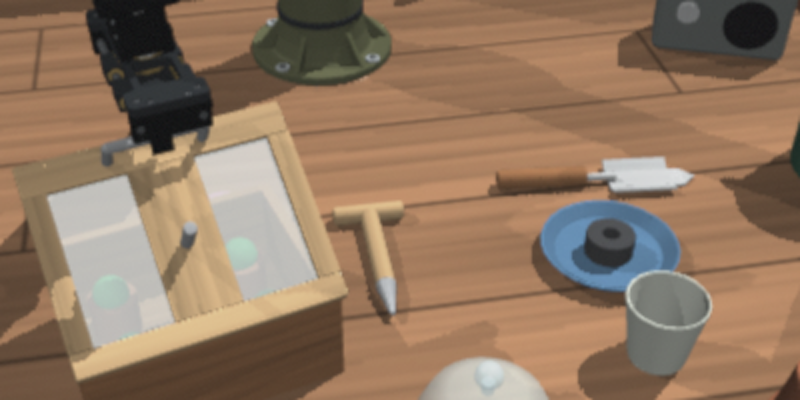

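The lid corners appear at crop (278,102) and (15,166), which means the lid is at about 32–33°, and the weight is still flat in the saucer. I'll add about 2° and lean the tool with the lid to ease the side force.

jog_arm(
  increments=[
    {"tx": 0, "ty": 0.6, "tz": -1, "wx": 0.034, "wy": 0, "wz": 0, "gripper": 0},
    {"tx": 0, "ty": 1.2, "tz": -2, "wx": 0.068, "wy": 0, "wz": 0, "gripper": 0},
    {"tx": 0, "ty": 1.8, "tz": -3, "wx": 0.102, "wy": 0, "wz": 0, "gripper": 0},
    {"tx": 0, "ty": 2.4, "tz": -4, "wx": 0.136, "wy": 0, "wz": 0, "gripper": 0},
    {"tx": 0, "ty": 3, "tz": -5, "wx": 0.17, "wy": 0, "wz": 0, "gripper": 0},
  ],
)

```text
time: 16.12
position: [0.591, -0.2338, 0.2604]
tool_rot: [-1.876, -2.372, 0.206]
ft_force: [-6.0, 4.8, 3.0]
grip_width: 0.126
grip_force: 20.0
```

jog_arm(
  increments=[
    {"tx": 0, "ty": 0, "tz": 0, "wx": 0, "wy": 0, "wz": 0, "gripper": 0},
    {"tx": 0, "ty": 0, "tz": 0, "wx": 0, "wy": 0, "wz": 0, "gripper": 0},
    {"tx": 0, "ty": 0, "tz": 0, "wx": 0, "wy": 0, "wz": 0, "gripper": 0},
    {"tx": 0, "ty": 0, "tz": 0, "wx": 0, "wy": 0, "wz": 0, "gripper": 0},
    {"tx": 0, "ty": 0, "tz": 0, "wx": 0, "wy": 0, "wz": 0, "gripper": 0},
  ],
)

```text
time: 16.53
position: [0.5907, -0.2339, 0.26]
tool_rot: [-1.877, -2.372, 0.205]
ft_force: [-6.0, 4.3, 1.9]
grip_width: 0.128
grip_force: 19.9
```

```bash
python3 - <<'E'
from h import *
im=vision.get_image("scene");im=vision.get_image("scene");s=ctrl.get_state()
print(s["time"],s["position"],s["ft_force"],s["grip_force"],s["grip_width"],s["qd"].round(3))
a0=np.radians(13.5);ex=np.array([np.cos(a0),np.sin(a0),0]);ey=np.array([-np.sin(a0),np.cos(a0),0])
r=R.from_rotvec(s["tool_rot"]);b=s["position"]-r.apply([0,0,.0154]);print("bar",b)
B=np.array([.5249,-.251,.161]);H=B+.205*ex-[0,0,.051];v=b-H;print("angle",np.degrees(np.arctan2(v[2],-v@ex)-np.arctan2(51,205)),"r",np.hypot(v[2],v@ex))
c=cv2.resize(im["color"][130:330,130:330],(600,600),interpolation=cv2.INTER_CUBIC)
for a,col in((30,(0,0,255)),(35,(0,255,0)),(40,(255,0,0))):
    t=np.radians(a);f=lambda r,h,y:tuple(int(k) for k in (proj(im,H+ex*(-r*np.cos(t)+h*np.sin(t))+ey*y+np.array([0,0,r*np.sin(t)+h*np.cos(t)]))-130)*3)
    cv2.line(c,f(.224,.017,.14),f(.224,.017,-.14),col,1)
cv2.imwrite("pics/s6.png",c)
E
```

```text
16.6333 [ 0.59070076 -0.233918    0.25998046] [-5.19540243  4.95351679  3.54347167] 19.925659596920013 0.13086443266420467 [-0.003 -0.     0.     0.003 -0.001 -0.001 -0.   ]
bar [ 0.59331236 -0.23334044  0.27514641]
angle 36.89936039250544 r 0.212895963617464
```

View pics/s6.png

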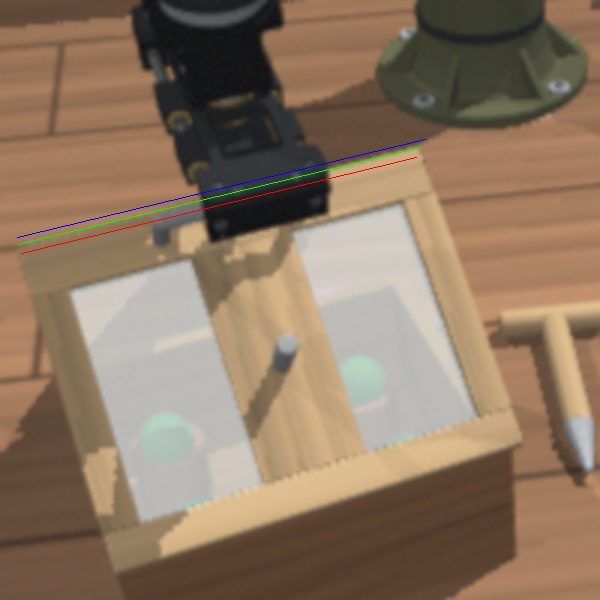

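The lid's front edge lies on the 35° overlay (image about 34–36°, kinematics 37°). The lid is still and held by the fingers.

```bash
python3 -c "
from bench import ctrl
print(ctrl.close_job())"
```

```text
the job is handed in; nothing more can be done
None
```

The job is handed in at about 16.6 s of the 54 s allowed, with the ring weight let go flat in the saucer and the gripper holding the lid still at about 35° (34–37° by my measurements). In the last views the pot, trowel and dibber hadn't visibly moved; no verdict came back.

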